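# Switch on the patio kitchen in the safe order

## Task

Get the patio kitchen ready for cooking: with a fingertip, gently press the blue key (extractor fan), then the red key (hob), then the yellow key (rice cooker), each right down so that it stays down. Leave the green key up, and do not press a key before its turn. Do not pick up, tip or shove the switches, and leave everything else on the table where it stands.

Things in the scene. Friction and masses are not known exactly. Their poses are not given: they have to be found in the camera images.
- switch_blue: loose wireless push switch for the extractor fan; white icon of three fan blades: grey square box 64 x 64 mm, 28 mm tall without its key, on rubber feet, 0.3 to 0.65 kg, with a round blue key on top. Origin: centre of its underside, z up; x and y along its sides
- key_blue_top (a point): centre of the flat top face of the blue key (round, 44 mm diameter, at the middle of its switch); 48 mm above the table when the key is up, 38 mm when it is fully down
- key_blue (a joint): how far the blue key is pressed down, in m: 0 up, 0.010 fully down. Straight vertical travel with a steady resistance of 3 to 4 N; no spring: it stays wherever it is left. At the end of its travel it meets a rubber cushion that yields from about 4 N up, 2 N per mm, for up to 5 mm more (not counted in this value, and it springs back); past that it is rigid
- switch_red: loose wireless push switch for the hob; white ring icon: grey square box 64 x 64 mm, 28 mm tall without its key, on rubber feet, 0.3 to 0.65 kg, with a round red key on top. Origin: centre of its underside, z up; x and y along its sides
- key_red_top (a point): centre of the flat top face of the red key (round, 44 mm diameter, at the middle of its switch); 48 mm above the table when the key is up, 38 mm when it is fully down
- key_red (a joint): how far the red key is pressed down, in m: 0 up, 0.010 fully down. Straight vertical travel with a steady resistance of 3 to 4 N; no spring: it stays wherever it is left. At the end of its travel it meets a rubber cushion that yields from about 4 N up, 2 N per mm, for up to 5 mm more (not counted in this value, and it springs back); past that it is rigid
- switch_yellow: loose wireless push switch for the rice cooker; icon of three white bars: grey square box 64 x 64 mm, 28 mm tall without its key, on rubber feet, 0.3 to 0.65 kg, with a round yellow key on top. Origin: centre of its underside, z up; x and y along its sides
- key_yellow_top (a point): centre of the flat top face of the yellow key (round, 44 mm diameter, at the middle of its switch); 48 mm above the table when the key is up, 38 mm when it is fully down
- key_yellow (a joint): how far the yellow key is pressed down, in m: 0 up, 0.010 fully down. Straight vertical travel with a steady resistance of 3 to 4 N; no spring: it stays wherever it is left. At the end of its travel it meets a rubber cushion that yields from about 4 N up, 2 N per mm, for up to 5 mm more (not counted in this value, and it springs back); past that it is rigid
- switch_green: loose wireless push switch for the lamp; small white dot icon: grey square box 64 x 64 mm, 28 mm tall without its key, on rubber feet, 0.3 to 0.65 kg, with a round green key on top. Origin: centre of its underside, z up; x and y along its sides
- key_green_top (a point): centre of the flat top face of the green key (round, 44 mm diameter, at the middle of its switch); 48 mm above the table when the key is up, 38 mm when it is fully down
- key_green (a joint): how far the green key is pressed down, in m: 0 up, 0.010 fully down. Straight vertical travel with a steady resistance of 3 to 4 N; no spring: it stays wherever it is left. At the end of its travel it meets a rubber cushion that yields from about 4 N up, 2 N per mm, for up to 5 mm more (not counted in this value, and it springs back); past that it is rigid
- salt_shaker: white ceramic salt shaker, 40 mm diameter, 85 mm tall; stands loose on the table, leave it alone. Origin: centre of its underside, z up
- pepper_shaker: dark wooden pepper shaker, 40 mm diameter, 85 mm tall; stands loose on the table, leave it alone. Origin: centre of its underside, z up
- spice_jar: amber glass spice jar with black cap, 40 mm diameter, 75 mm tall; stands loose on the table, leave it alone. Origin: centre of its underside, z up
- tumbler: clear plastic lidded drink cup, 82 mm diameter, 128 mm tall, with a green straw reaching 190 mm; stands loose on the table, leave it alone. Origin: centre of its underside, z up
- mug: blue ceramic mug, 80 mm diameter without its handle, 90 mm tall; stands loose on the table, leave it alone. Origin: centre of its underside, z up
- tin_can: small green and orange tin can, 72 mm diameter, 95 mm tall; stands loose on the table, leave it alone. Origin: centre of its underside, z up
- gel_bottle: clear hand-gel bottle with blue label, 52 mm diameter, 140 mm tall; stands loose on the table, leave it alone. Origin: centre of its underside, z up

How it is judged (in metres and radians):
On the way, in this order (a step that is already met when the one before it is completed fails the run):
1. the blue key is pressed down (more than 6 of its 10 mm) (value of joint key_blue above 0.006 m), for 0.2 s.
2. the red key is pressed down (more than 6 of its 10 mm) (value of joint key_red above 0.006 m), for 0.2 s.
3. the yellow key is pressed down (more than 6 of its 10 mm) (value of joint key_yellow above 0.006 m), for 0.2 s.
At the end, for the whole second after the job is handed in: The blue, red and yellow keys are each down by more than 6 mm of their 10 mm, the green key is up (under 3 mm), the four switches stand flat, at rest and within 20 mm of where they started, and the other things stand upright within 20 mm of where they started (value of joint each of key_blue, key_red, key_yellow above 0.006 m and value of joint key_green below 0.003 m and not (distance of any of switch_blue, switch_red, switch_yellow, switch_green from where it was at the start of the episode above 0.02 m) and angle between each of switch_blue, switch_red, switch_yellow, switch_green's own z axis and vertical below 0.05 rad and linear speed of each of switch_blue, switch_red, switch_yellow, switch_green below 0.02 m/s and distance of each of salt_shaker, pepper_shaker, spice_jar, tumbler, mug, tin_can, gel_bottle from where it was at the start of the episode below 0.02 m and angle between each of salt_shaker, pepper_shaker, spice_jar, tumbler, mug, tin_can, gel_bottle's own z axis and vertical below 0.15 rad); the robot touches nothing.
It fails at once if a key goes down (over 3 mm) out of turn: red while blue is not down, or yellow while red is not down, or green at any time ((value of joint key_red above 0.003 m and not (value of joint key_blue above 0.006 m)) or (value of joint key_yellow above 0.003 m and not (value of joint key_red above 0.006 m)) or value of joint key_green above 0.003 m).
It fails at once if a switch is pressed harder than 25 N (contact force between any of switch_blue, switch_red, switch_yellow, switch_green and the fingers above 25 N or contact force between any of switch_blue, switch_red, switch_yellow, switch_green and the arm above 25 N).
It fails at once if a switch is lifted more than 8 mm, tipped over 0.15 rad or shoved more than 20 mm (height (world z) of any of switch_blue, switch_red, switch_yellow, switch_green above 0.008 m or angle between any of switch_blue, switch_red, switch_yellow, switch_green's own z axis and vertical above 0.15 rad or distance of any of switch_blue, switch_red, switch_yellow, switch_green from where it was at the start of the episode above 0.02 m).
It fails at once if another thing on the table is moved more than 20 mm or tipped over 0.3 rad (distance of any of salt_shaker, pepper_shaker, spice_jar, tumbler, mug, tin_can, gel_bottle from where it was at the start of the episode above 0.02 m or angle between any of salt_shaker, pepper_shaker, spice_jar, tumbler, mug, tin_can, gel_bottle's own z axis and vertical above 0.3 rad).
It also fails if it takes over 51 s, if anything falls off the work surface, if the arm or the gripper's body presses on something with over 40 N, if the wrist force passes 120 N, or if a joint passes its speed limit or range.

## Robot

A 6-joint arm with a two-finger parallel gripper is mounted at the origin on the work surface. World frame = base frame: x ahead of the robot, y to its left, z up, the work surface at z = 0. Lengths are in m, angles in degrees, forces in N, time in s.
With the tool pointing down it reaches from about 0.35 to 0.875 m from the base axis. Payload 4.2 kg.
Tool frame: the origin (TCP) lies midway between the tips of the shut fingers; the grasp point (between the pads) lies 19 mm behind it; z points along the fingers, y is the line along which they close (so a half turn about z gives the same grasp; the last joint's range is limited). The gripper opens to 87 mm and grips with 3 to 60 N. Pads are 19 mm wide; open, the fingers measure 117 mm over their backs; the gripper's body (75 mm by 190 mm) begins 51 mm behind the grasp point.
Start: joints at [-53.079, 22.042, 0.453, 0, -68.411, -14.817], TCP at [0.235, -0.579, 0.223] pointing down, gripper open.
Joint ranges: [-179.83, 179.83], [-69.29, 118.12], [-61.27, 80.66], [-181.25, 117.63], [-171.15, -9.14], [-177.46, 177.46]. Speed limits (degrees/s): [159.86, 159.86, 180, 180, 180, 180].

## Interface

Orientations are given as a 3x3 rotation matrix whose columns are the frame's x, y, z axes.
In Python, from station import sense, capture, finish_job, silhouettes, landmark_of gives the robot as it stands.
- The arm moves only by the tool step_arm, never from a script. Its arguments are lists of equal length, an entry for each row: "linear": the shift along the tool's x, y, z in mm, a list of three; "delta_rot": the turn, a rotation vector about the tool's x, y, z in rad, a list of three; "grip": the finger opening in mm, from 0 to 87. A call has 1 to 10 rows; each row shifts and turns the commanded pose from where the row before left it, along the tool's axes as they then stand; what a row does not reach is not made up. A row lasts 1/8 s, in which the tool goes at most 62.5 mm and 10.7 degrees, less where a joint would pass 70% of its speed; a pose out of reach is approached as far as the arm can. A call with a gripper value outside its range is refused whole. The fingers move at their own pace and stop on an object; the grip force is fixed at half the most. Time passes only in rows, so rows that do not move let the fingers close. It gives the time, the measured TCP pose, the force, the opening and the grip force at its end, in the units of the state.
- sense(): the state, without advancing time (a new reading comes with each control period).
- capture(name): name is "side" or "top" or "wrist"; returns a dict with "img" (384x512x3 uint8, red, green, blue), "fx", "fy", "cx", "cy" (pixels), "world_to_cam" (4x4, takes a point from world to camera coordinates); the wrist camera has in their place "mount" (4x4, takes a point from camera to tool coordinates, whose origin is the TCP and whose axes are the flange's). Camera axes: x right, y up, looking along -z (the intrinsics and any distortion apply to the point x, -y, -z); pixel columns grow to the right and rows downward; lengths in m; the calibration is good to about 2 mm. A picture is of the moment at which its call begins: read the wrist's pose just before it. There is no depth.
- finish_job(): hands the job in; it is judged then, once.
Trained networks look in the newest picture that a camera, given by its name, has taken for a name from the list of things; names that differ only in an ending like _2 or _b are one class to them, and where a whole thing is asked for, a point or a joint stands for the part that bears it (a point fixed in the world has none). Each returns a list of dicts, best first, with "score" (0 to 1); they miss things now and then, are a little off and sometimes report something else, mostly with a low value. They report only what shows in the picture. A call takes as long as a camera call.
- silhouettes(camera, label): "mask" (384x512 bool, what is visible of it) and "point" ([column, row] in pixels, amid what is visible of it).
- landmark_of(camera, label): "point" ([column, row] in pixels: a listed point, or the origin of a listed thing).
The state is a dict: "time_s": time; "joints": joint angles; "joint_velocities": joint speeds; "effort": joint torques, N m; "tcp_pos": TCP position; "ee_rot": TCP orientation; "wrist_force": force on the tool from outside, world axes, zero at the start; "moment": the same for the moment, N m; "gripper_width": opening from 0.0 (shut) to 1.0 (fully open); "gripper_force": force on a finger pad.
Only numpy, scipy, OpenCV 4.12 (cv2) and the standard library are available. Lean on these libraries where they do the work, as an engineer would, in place of code of your own. Each camera call takes 0.05 s, during which the arm holds its last target. There are 200 camera calls.

## Working session

There is one attempt and no reset: what is moved stays moved. The work goes in short steps, Python scripts to look and compute and a tool call to move; the robot and the scene stay as the last step left them, time stands still between calls to the robot, and variables do not carry over. Pictures are saved under pics/ and viewed, at most 10 in all, crops included, and the job is handed in when it is done.

Besides the shell and the picture viewer there is one more tool, called after "Emit:" as name(argument=value, ...), one argument or row to a line, values as JSON. step_arm: Moves the arm, as the interface text tells. Its arguments: {"type":"object","properties":{"linear":{"type":"array"},"delta_rot":{"type":"array"},"grip":{"type":"array"}},"required":["linear","delta_rot","grip"]}

```bash
mkdir -p pics
cat > h.py <<'E'
import numpy as np, cv2
from station import *
def ray(c,p):
    M=np.linalg.inv(c["world_to_cam"]); d=np.array([(p[0]-c["cx"])/c["fx"],-(p[1]-c["cy"])/c["fy"],-1.])
    return M[:3,3], M[:3,:3]@d/np.linalg.norm(d)
def tri(rays):
    A=sum(np.eye(3)-np.outer(d,d) for o,d in rays); b=sum((np.eye(3)-np.outer(d,d))@o for o,d in rays)
    x=np.linalg.solve(A,b); return x,[np.linalg.norm(np.cross(x-o,d)) for o,d in rays]
def atz(r,z): o,d=r; return o+d*(z-o[2])/d[2]
E
python3 - <<'E'
from h import *
s=sense();print(s["time_s"],s["tcp_pos"],np.round(s["ee_rot"],3).tolist(),s["wrist_force"],s["gripper_width"])
C={n:capture(n) for n in("side","top")}
print({k:v for k,v in C["top"].items() if k not in("img","world_to_cam")})
for n in C: print(n,np.linalg.inv(C[n]["world_to_cam"])[:3,3])
cv2.imwrite("pics/a.png",cv2.cvtColor(C["top"]["img"],cv2.COLOR_RGB2BGR));cv2.imwrite("pics/b.png",cv2.cvtColor(C["side"]["img"],cv2.COLOR_RGB2BGR))
for k in("blue","red","yellow","green"):
    R=[]
    for n in C:
        l=landmark_of(n,f"key_{k}_top"); 
        for q in l[:2]:print(k,n,np.round(q["point"],1),round(q["score"],2),atz(ray(C[n],q["point"]),.048).round(4))
        if l:R.append(ray(C[n],l[0]["point"]))
    if len(R)==2:x,e=tri(R);print("  tri",x.round(4),np.round(e,4))
for k in("salt_shaker","pepper_shaker","spice_jar","tumbler","mug","tin_can","gel_bottle"):
    for n in C:
        for q in landmark_of(n,k)[:1]:print(k,n,np.round(q["point"]),round(q["score"],2),atz(ray(C[n],q["point"]),0).round(3))
E
```

```text
0.0 [ 0.23498777 -0.57849975  0.22146872] [[-0.927, -0.376, -0.001], [-0.376, 0.927, 0.002], [0.0, 0.002, -1.0]] [ 0.40057069  0.44372382 -1.25964373] 1.0013058019866325
{'fx': 480.068682954909, 'fy': 480.068682954909, 'cx': 251.61398362193503, 'cy': 190.5335195143473}
side [-0.05157474  0.62127367  0.62106161]
top [0.3295432  0.01268353 1.45729325]
blue side [230.6 232.6] 0.76 [0.5512 0.1226 0.048 ]
blue top [205.1 216.9] 0.73 [0.5478 0.1318 0.048 ]
  tri [0.5453 0.1299 0.0552] [0.0019 0.0019]
red side [186.2 292.7] 0.68 [0.4723 0.2908 0.048 ]
red side [187.7 263.9] 0.53 [0.5319 0.2436 0.048 ]
red top [153.1 252.3] 0.76 [0.4566 0.2899 0.048 ]
red top [359.2 235.1] 0.32 [ 0.4554 -0.3161  0.048 ]
  tri [0.4596 0.2924 0.0566] [0.0056 0.0056]
yellow side [389.1 172.2] 0.55 [ 0.4725 -0.3257  0.048 ]
yellow top [357.4 235.1] 0.76 [ 0.4558 -0.3109  0.048 ]
yellow top [178.5 211.8] 0.53 [0.5697 0.2095 0.048 ]
  tri [ 0.4576 -0.3061  0.0611] [0.0035 0.0035]
green side [333.4 210.1] 0.83 [ 0.4603 -0.0928  0.048 ]
green top [286.3 235.8] 0.71 [ 0.4715 -0.1023  0.048 ]
  tri [ 0.4709 -0.1042  0.038 ] [0.002 0.002]
salt_shaker side [187. 263.] 0.94 [0.583 0.211 0.   ]
salt_shaker top [179. 211.] 0.71 [0.581 0.214 0.   ]
pepper_shaker side [317. 187.] 0.82 [ 0.599 -0.205  0.   ]
pepper_shaker top [318. 194.] 0.52 [ 0.597 -0.216 -0.   ]
spice_jar side [251. 219.] 0.81 [0.609 0.014 0.   ]
spice_jar top [243. 194.] 0.63 [0.618 0.013 0.   ]
tumbler side [168. 214.] 0.83 [0.757 0.137 0.   ]
tumbler top [203. 151.] 0.65 [0.766 0.128 0.   ]
mug side [236. 178.] 0.96 [ 0.774 -0.085  0.   ]
mug top [270. 145.] 0.87 [ 0.765 -0.085  0.   ]
tin_can side [102. 253.] 0.88 [0.731 0.32  0.   ]
tin_can top [142. 165.] 0.92 [0.735 0.323 0.   ]
gel_bottle side [303. 158.] 0.73 [ 0.73 -0.3   0.  ]
gel_bottle top [340. 149.] 0.72 [ 0.735 -0.304  0.   ]
```

View pics/a.png

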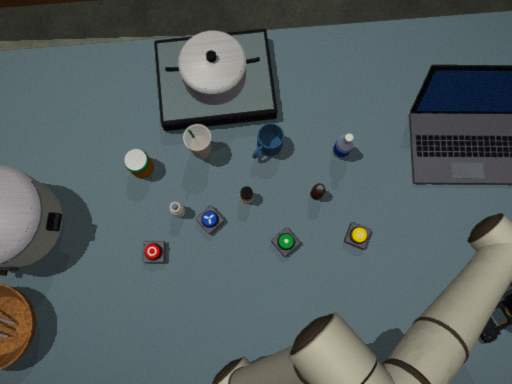

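View pics/b.png

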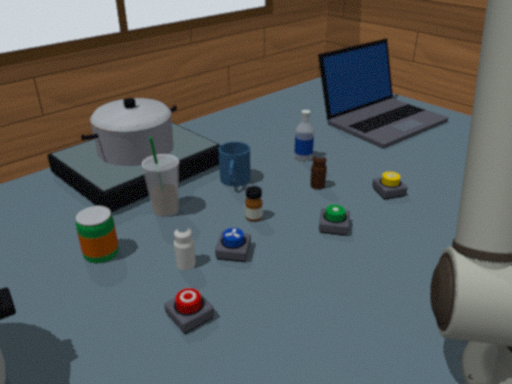

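The top view shows blue near (210,219), red (153,252), yellow (360,235) and green (287,241). The side view shows blue (233,236), red (189,298), yellow (390,180) and green (335,213). The networks are several pixels off, so I'll refine with colour blobs and icons.

```bash
cat >> h.py <<'E'
HUE={"blue":(105,130),"red":None,"yellow":(20,35),"green":(50,85)}
def keyblob(img,k,c,r=16):
    hsv=cv2.cvtColor(img,cv2.COLOR_RGB2HSV).astype(int);H,S,V=hsv[...,0],hsv[...,1],hsv[...,2]
    m=((H<8)|(H>172)) if k=="red" else (H>=HUE[k][0])&(H<=HUE[k][1])
    m=m&(S>130)&(V>70)
    w=np.zeros(m.shape,bool);w[c[1]-r:c[1]+r,c[0]-r:c[0]+r]=1;m&=w
    ys,xs=np.nonzero(m); hull=cv2.convexHull(np.c_[xs,ys].astype(np.int32))
    f=np.zeros(m.shape,np.uint8);cv2.fillConvexPoly(f,hull,1)
    wt=np.clip(img.min(2).astype(float)-60,0,None)*f*(S<120)
    Y,X=np.mgrid[:m.shape[0],:m.shape[1]]
    ic=np.array([(wt*X).sum(),(wt*Y).sum()])/max(wt.sum(),1e-6)
    fy,fx=np.nonzero(f); return np.array([fx.mean(),fy.mean()]),ic,f.sum(),(fx.min(),fx.max(),fy.min(),fy.max())
E
python3 - <<'E'
from h import *
C={n:capture(n) for n in("side","top")}
P={"top":dict(blue=(210,219),red=(153,252),yellow=(360,235),green=(287,241)),"side":dict(blue=(233,238),red=(189,300),yellow=(390,180),green=(335,213))}
for k in HUE:
    R=[]
    for n in C:
        b,ic,a,bb=keyblob(C[n]["img"],k,P[n][k]);r=ray(C[n],ic);R.append(r)
        print(k,n,b.round(1),ic.round(1),a,bb,"icon@48",atz(r,.048).round(4),"blob@40",atz(ray(C[n],b),.04).round(4))
    x,e=tri(R);print("   tri",x.round(4),np.round(e,4))
def big(n,z=2.0):
    im=C[n]["img"];t=[cv2.resize(im[p[1]-20:p[1]+20,p[0]-20:p[0]+20],(200,200),interpolation=0) for p in P[n].values()];return np.hstack(t)
cv2.imwrite("pics/c.png",cv2.cvtColor(np.vstack([big("top"),big("side")]),cv2.COLOR_RGB2BGR))
E
```

```text
blue side [232.6 236.8] [232.8 232.8] 352 (np.int64(222), np.int64(243), np.int64(228), np.int64(246)) icon@48 [0.5475 0.1199 0.048 ] blob@40 [0.5461 0.122  0.04  ]
blue top [209. 218.] [208.6 217.9] 183 (np.int64(202), np.int64(216), np.int64(211), np.int64(225)) icon@48 [0.5438 0.1215 0.048 ] blob@40 [0.5447 0.121  0.04  ]
   tri [0.544  0.1218 0.0507] [0.0007 0.0007]
red side [187.7 300.2] [187.5 296.1] 546 (np.int64(175), np.int64(200), np.int64(288), np.int64(312)) icon@48 [0.4642 0.294  0.048 ] blob@40 [0.463  0.2952 0.04  ]
red top [152. 251.] [151.6 250.8] 191 (np.int64(145), np.int64(159), np.int64(244), np.int64(258)) icon@48 [0.4614 0.2941 0.048 ] blob@40 [0.4614 0.2945 0.04  ]
   tri [0.4619 0.2945 0.0497] [0.0009 0.0009]
yellow side [390.2 178.9] [390.1 175. ] 249 (np.int64(381), np.int64(399), np.int64(172), np.int64(186)) icon@48 [ 0.4629 -0.3156  0.048 ] blob@40 [ 0.459 -0.312  0.04 ]
yellow top [358.9 234.3] [359.5 234.1] 209 (np.int64(351), np.int64(367), np.int64(227), np.int64(242)) icon@48 [ 0.4582 -0.3173  0.048 ] blob@40 [ 0.4586 -0.3173  0.04  ]
   tri [ 0.4603 -0.3159  0.0486] [0.0024 0.0024]
green side [334.3 211.7] [335.1 208.7] 252 (np.int64(326), np.int64(344), np.int64(204), np.int64(220)) icon@48 [ 0.4612 -0.0997  0.048 ] blob@40 [ 0.4621 -0.0992  0.04  ]
green top [285.8 240.8] [285.9 240.5] 181 (np.int64(279), np.int64(293), np.int64(234), np.int64(248)) icon@48 [ 0.458  -0.0998  0.048 ] blob@40 [ 0.4579 -0.1     0.04  ]
   tri [ 0.459  -0.0989  0.0492] [0.0013 0.0013]
```

View pics/c.png

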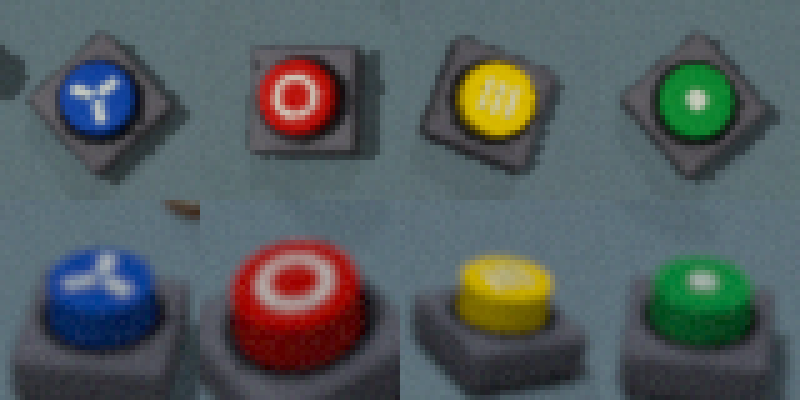

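Every icon triangulates to 49–51 mm, against 48 mm given, and the two views agree within 2–3 mm. First move: go above blue (0.544, 0.121) with the fingers shut.

Emit:
step_arm(
  linear=[
    [-40,39,0],
    [-40,39,0],
    [-40,39,0],
    [-40,39,0],
    [-40,39,0],
    [-40,39,0],
    [-40,39,0],
    [-40,39,0],
    [-40,39,0],
    [-40,39,0],
  ],
  delta_rot=[
    [0,0,0],
    [0,0,0],
    [0,0,0],
    [0,0,0],
    [0,0,0],
    [0,0,0],
    [0,0,0],
    [0,0,0],
    [0,0,0],
    [0,0,0],
  ],
  grip=[0,0,0,0,0,0,0,0,0,0],
)

```text
time_s: 2.55
tcp_pos: [0.4596, -0.0654, 0.223]
ee_rot: [[-0.926, -0.377, 0.001], [-0.377, 0.926, 0.0], [-0.001, -0.0, -1.0]]
wrist_force: [1.6, -1.1, -0.3]
gripper_width: 0.019
gripper_force: 0.0
```

Emit:
step_arm(
  linear=[
    [-40,39,0],
    [-40,39,0],
    [-40,39,0],
    [-30,25,0],
    [0,0,25],
    [0,0,25],
    [0,0,25],
    [0,0,25],
    [0,0,0],
    [0,0,0],
  ],
  delta_rot=[
    [0,0,0],
    [0,0,0],
    [0,0,0],
    [0,0,0],
    [0,0,0],
    [0,0,0],
    [0,0,0],
    [0,0,0],
    [0,0,0],
    [0,0,0],
  ],
  grip=[0,0,0,0,0,0,0,0,0,0],
)

```text
time_s: 3.8
tcp_pos: [0.5454, 0.1211, 0.1236]
ee_rot: [[-0.926, -0.377, 0.002], [-0.377, 0.926, 0.0], [-0.002, -0.0, -1.0]]
wrist_force: [0.2, 0.2, 0.4]
gripper_width: 0.009
gripper_force: 0.0
```

Run:
```python
from h import *
s=sense();c=capture("wrist");T=np.eye(4);T[:3,:3]=s["ee_rot"];T[:3,3]=s["tcp_pos"]
c["world_to_cam"]=np.linalg.inv(T@c["mount"])
def pr(p):
    q=c["world_to_cam"]@[*p,1];return np.array([c["cx"]+c["fx"]*q[0]/-q[2],c["cy"]+c["fy"]*q[1]/q[2]])
print(s["tcp_pos"],"tcp px",pr(s["tcp_pos"]),"key px",pr((.544,.121,.048)))
im=cv2.cvtColor(c["img"],cv2.COLOR_RGB2BGR).copy()
cv2.drawMarker(im,tuple(int(v) for v in pr((.544,.121,.048))),(0,255,255),0,15,1)
cv2.drawMarker(im,tuple(int(v) for v in pr(s["tcp_pos"])),(0,0,255),1,15,1)
cv2.imwrite("pics/d.png",im)
```

```text
[0.54538639 0.12108294 0.12359916] tcp px [255.09397253 243.9722362 ] key px [255.94564438 202.94247326]
```

View pics/d.png

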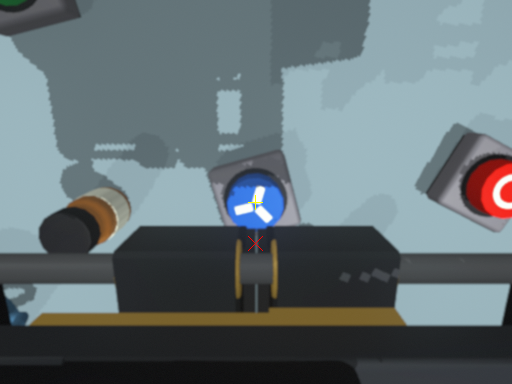

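The marker sits on the blue key's icon at (256,203). The dark box around (255,265) is the fingers or their carriers. I'll check the tip's shape from the side camera before touching anything.

Run:
```python
from h import *
w=capture("wrist");print(w["fx"],w["mount"].round(3).tolist())
c=capture("side");s=sense();q=c["world_to_cam"]@[*s["tcp_pos"],1]
p=(c["cx"]+c["fx"]*q[0]/-q[2],c["cy"]+c["fy"]*q[1]/q[2]);print(p,c["fx"]/-q[2]/1000,"px/mm")
im=cv2.cvtColor(c["img"],cv2.COLOR_RGB2BGR)[110:290,150:350]
im=cv2.resize(im,(660,594),interpolation=cv2.INTER_CUBIC);cv2.imwrite("pics/e.png",im)
```

```text
327.2730512565586 [[0.001, 0.968, 0.252, 0.068], [1.0, -0.001, -0.0, 0.0], [-0.0, 0.252, -0.968, -0.162], [0.0, 0.0, 0.0, 1.0]]
(np.float64(232.05986089853235), np.float64(201.80944439006714)) 0.517785768237961 px/mm
```

View pics/e.png

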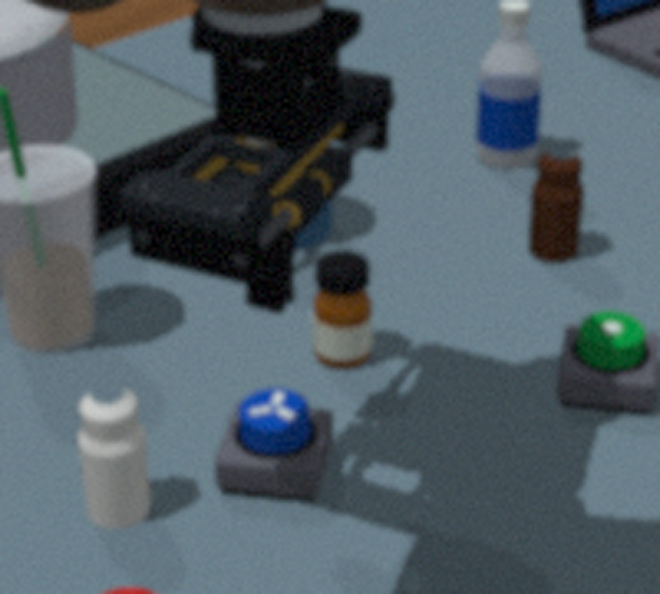

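The side crop shows a slim fingertip at (270,303) in the crop, exactly at the projected TCP, above and clear of blue. I'll descend gently.

Emit:
step_arm(
  linear=[
    [0,0,15],
    [0,0,20],
    [0,0,20],
    [0,0,10],
    [0,0,3],
    [0,0,3],
    [0,0,2],
    [0,0,2],
    [0,0,2],
    [0,0,0],
  ],
  delta_rot=[
    [0,0,0],
    [0,0,0],
    [0,0,0],
    [0,0,0],
    [0,0,0],
    [0,0,0],
    [0,0,0],
    [0,0,0],
    [0,0,0],
    [0,0,0],
  ],
  grip=[0,0,0,0,0,0,0,0,0,0],
)

```text
time_s: 5.2
tcp_pos: [0.5448, 0.121, 0.0458]
ee_rot: [[-0.926, -0.376, 0.001], [-0.376, 0.926, 0.0], [-0.001, -0.0, -1.0]]
wrist_force: [-0.8, -0.7, 2.2]
gripper_width: 0.005
gripper_force: 1.0
```

Emit:
step_arm(
  linear=[
    [0,0,2],
    [0,0,2],
    [0,0,2],
    [0,0,1],
    [0,0,1],
    [0,0,0],
  ],
  delta_rot=[
    [0,0,0],
    [0,0,0],
    [0,0,0],
    [0,0,0],
    [0,0,0],
    [0,0,0],
  ],
  grip=[0,0,0,0,0,0],
)

```text
time_s: 5.95
tcp_pos: [0.5448, 0.121, 0.0378]
ee_rot: [[-0.926, -0.377, 0.001], [-0.377, 0.926, 0.0], [-0.001, -0.0, -1.0]]
wrist_force: [-0.9, -0.0, 4.7]
gripper_width: 0.006
gripper_force: 2.5
```

Emit:
step_arm(
  linear=[
    [0,0,1],
    [0,0,0.5],
    [0,0,0],
  ],
  delta_rot=[
    [0,0,0],
    [0,0,0],
    [0,0,0],
  ],
  grip=[0,0,0],
)

```text
time_s: 6.32
tcp_pos: [0.5448, 0.121, 0.0367]
ee_rot: [[-0.926, -0.377, 0.001], [-0.377, 0.926, 0.0], [-0.001, -0.0, -1.0]]
wrist_force: [-1.2, 0.7, 7.3]
gripper_width: 0.01
gripper_force: 3.5
```

Emit:
step_arm(
  linear=[
    [0,0,-5],
    [0,0,-20],
    [0,0,-30],
    [0,0,-30],
    [3,48,0],
    [3,48,0],
    [3,48,0],
    [3,47,0],
    [0,0,0],
    [0,0,0],
  ],
  delta_rot=[
    [0,0,0],
    [0,0,0],
    [0,0,0],
    [0,0,0],
    [0,0,0],
    [0,0,0],
    [0,0,0],
    [0,0,0],
    [0,0,0],
    [0,0,0],
  ],
  grip=[0,0,0,0,0,0,0,0,0,0],
)

```text
time_s: 7.58
tcp_pos: [0.4611, 0.2927, 0.1204]
ee_rot: [[-0.926, -0.376, -0.001], [-0.376, 0.926, -0.001], [0.002, -0.001, -1.0]]
wrist_force: [0.1, 0.3, 0.1]
gripper_width: 0.003
gripper_force: 0.0
```

Run:
```python
from h import *
c=capture("side");b,ic,a,bb=keyblob(c["img"],"blue",(233,240));r=ray(c,ic)
print(b.round(1),ic.round(1),a,bb,atz(r,.048).round(4),atz(r,.038).round(4))
```

```text
[232.7 239. ] [232.8 236.6] 295 (np.int64(222), np.int64(244), np.int64(231), np.int64(247)) [0.5379 0.1282 0.048 ] [0.5482 0.1196 0.038 ]
```

Emit:
step_arm(
  linear=[
    [0,0,15],
    [0,0,20],
    [0,0,20],
    [0,0,10],
    [0,0,3],
    [0,0,2],
    [0,0,2],
    [0,0,2],
    [0,0,2],
    [0,0,0],
  ],
  delta_rot=[
    [0,0,0],
    [0,0,0],
    [0,0,0],
    [0,0,0],
    [0,0,0],
    [0,0,0],
    [0,0,0],
    [0,0,0],
    [0,0,0],
    [0,0,0],
  ],
  grip=[0,0,0,0,0,0,0,0,0,0],
)

```text
time_s: 8.88
tcp_pos: [0.4618, 0.2935, 0.0453]
ee_rot: [[-0.926, -0.376, 0.001], [-0.376, 0.926, 0.001], [-0.001, 0.0, -1.0]]
wrist_force: [-0.4, -0.1, 2.5]
gripper_width: 0.007
gripper_force: 1.1
```

Blue is fully down: its icon matches the 38 mm height at the same xy. I'll continue with red.

Emit:
step_arm(
  linear=[
    [0,0,2],
    [0,0,2],
    [0,0,2],
    [0,0,1],
    [0,0,1],
    [0,0,1],
    [0,0,0],
  ],
  delta_rot=[
    [0,0,0],
    [0,0,0],
    [0,0,0],
    [0,0,0],
    [0,0,0],
    [0,0,0],
    [0,0,0],
  ],
  grip=[0,0,0,0,0,0,0],
)

```text
time_s: 9.75
tcp_pos: [0.4618, 0.2935, 0.0366]
ee_rot: [[-0.926, -0.377, 0.001], [-0.377, 0.926, 0.0], [-0.001, 0.0, -1.0]]
wrist_force: [-1.7, 0.6, 7.5]
gripper_width: 0.005
gripper_force: 3.6
```

Emit:
step_arm(
  linear=[
    [0,0,-5],
    [0,0,-25],
    [0,0,-35],
    [0,0,-35],
    [19,-47,0],
    [19,-47,0],
    [19,-47,0],
    [19,-47,0],
    [19,-47,0],
    [19,-47,0],
  ],
  delta_rot=[
    [0,0,0],
    [0,0,0],
    [0,0,0],
    [0,0,0],
    [0,0,0],
    [0,0,0],
    [0,0,0],
    [0,0,0],
    [0,0,0],
    [0,0,0],
  ],
  grip=[0,0,0,0,0,0,0,0,0,0],
)

```text
time_s: 11.0
tcp_pos: [0.4611, -0.0126, 0.1356]
ee_rot: [[-0.927, -0.376, -0.001], [-0.376, 0.927, -0.0], [0.001, 0.0, -1.0]]
wrist_force: [0.4, 0.4, 0.4]
gripper_width: 0.006
gripper_force: 0.0
```

Emit:
step_arm(
  linear=[
    [20,-47,0],
    [20,-47,0],
    [20,-47,0],
    [19,-47,0],
    [19,-47,0],
    [19,-47,0],
    [0,0,0],
    [0,0,0],
  ],
  delta_rot=[
    [0,0,0],
    [0,0,0],
    [0,0,0],
    [0,0,0],
    [0,0,0],
    [0,0,0],
    [0,0,0],
    [0,0,0],
  ],
  grip=[0,0,0,0,0,0,0,0],
)

```text
time_s: 12.0
tcp_pos: [0.4589, -0.3159, 0.1351]
ee_rot: [[-0.927, -0.375, -0.002], [-0.375, 0.927, 0.001], [0.001, 0.002, -1.0]]
wrist_force: [-0.3, -0.0, 0.2]
gripper_width: 0.009
gripper_force: 0.0
```

Run:
```python
from h import *
c=capture("side")
for k,p in(("blue",(233,240)),("red",(188,303))):
    b,ic,a,bb=keyblob(c["img"],k,p);r=ray(c,ic);print(k,ic.round(1),a,atz(r,.048).round(4),atz(r,.038).round(4))
```

```text
blue [232.8 236.6] 284 [0.5379 0.1282 0.048 ] [0.5482 0.1196 0.038 ]
red [188. 300.] 461 [0.456 0.299 0.048] [0.4648 0.2934 0.038 ]
```

Red is down and unmoved. Now yellow, with the tip over it at (0.459, -0.316).

Emit:
step_arm(
  linear=[
    [0,0,15],
    [0,0,25],
    [0,0,25],
    [0,0,15],
    [0,0,3],
    [0,0,2],
    [0,0,2],
    [0,0,2],
    [0,0,2],
    [0,0,0],
  ],
  delta_rot=[
    [0,0,0],
    [0,0,0],
    [0,0,0],
    [0,0,0],
    [0,0,0],
    [0,0,0],
    [0,0,0],
    [0,0,0],
    [0,0,0],
    [0,0,0],
  ],
  grip=[0,0,0,0,0,0,0,0,0,0],
)

```text
time_s: 13.3
tcp_pos: [0.4602, -0.3164, 0.0454]
ee_rot: [[-0.926, -0.376, 0.001], [-0.376, 0.926, -0.0], [-0.001, -0.001, -1.0]]
wrist_force: [0.1, -0.3, 3.4]
gripper_width: 0.008
gripper_force: 1.3
```

Emit:
step_arm(
  linear=[
    [0,0,2],
    [0,0,2],
    [0,0,1],
    [0,0,1],
    [0,0,0],
  ],
  delta_rot=[
    [0,0,0],
    [0,0,0],
    [0,0,0],
    [0,0,0],
    [0,0,0],
  ],
  grip=[0,0,0,0,0],
)

```text
time_s: 13.92
tcp_pos: [0.4601, -0.3163, 0.039]
ee_rot: [[-0.926, -0.376, 0.001], [-0.376, 0.926, -0.0], [-0.0, -0.0, -1.0]]
wrist_force: [1.3, -1.1, 1.9]
gripper_width: 0.001
gripper_force: 0.9
```

Emit:
step_arm(
  linear=[
    [0,0,1],
    [0,0,1],
    [0,0,0.5],
    [0,0,0],
  ],
  delta_rot=[
    [0,0,0],
    [0,0,0],
    [0,0,0],
    [0,0,0],
  ],
  grip=[0,0,0,0],
)

```text
time_s: 14.42
tcp_pos: [0.4602, -0.3164, 0.0371]
ee_rot: [[-0.926, -0.377, 0.001], [-0.377, 0.926, -0.0], [-0.001, -0.001, -1.0]]
wrist_force: [0.7, 0.1, 6.1]
gripper_width: 0.003
gripper_force: 3.1
```

Emit:
step_arm(
  linear=[
    [0,0,-5],
    [0,0,-25],
    [0,0,-40],
    [0,0,-40],
    [0,0,-20],
    [30,-20,0],
    [40,-30,0],
    [40,-30,0],
    [0,0,0],
    [0,0,0],
  ],
  delta_rot=[
    [0,0,0],
    [0,0,0],
    [0,0,0],
    [0,0,0],
    [0,0,0],
    [0,0,0],
    [0,0,0],
    [0,0,0],
    [0,0,0],
    [0,0,0],
  ],
  grip=[0,0,0,0,0,0,0,0,0,0],
)

```text
time_s: 15.68
tcp_pos: [0.3871, -0.4311, 0.1656]
ee_rot: [[-0.927, -0.375, -0.002], [-0.375, 0.927, 0.002], [0.001, 0.002, -1.0]]
wrist_force: [-0.3, 0.4, 0.1]
gripper_width: 0.007
gripper_force: 0.0
```

Run:
```python
from h import *
c=capture("side");t=capture("top")
for k,p in(("blue",(233,240)),("red",(188,303)),("yellow",(390,182)),("green",(335,213))):
    b,ic,a,bb=keyblob(c["img"],k,p);r=ray(c,ic);print(k,ic.round(1),a,atz(r,.048).round(4),atz(r,.038).round(4))
cv2.imwrite("pics/f.png",cv2.cvtColor(c["img"],cv2.COLOR_RGB2BGR))
```

```text
blue [232.8 236.6] 280 [0.5379 0.1284 0.048 ] [0.5482 0.1198 0.038 ]
red [188.1 300. ] 458 [0.4559 0.299  0.048 ] [0.4648 0.2933 0.038 ]
yellow [390.1 178.4] 190 [ 0.4535 -0.3011  0.048 ] [ 0.4623 -0.3171  0.038 ]
green [335.1 208.7] 252 [ 0.4612 -0.0998  0.048 ] [ 0.4702 -0.1123  0.038 ]
```

View pics/f.png

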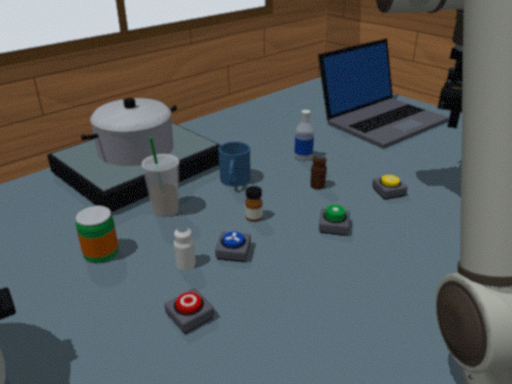

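The side view shows blue (233,237), red (188,300) and yellow (390,178) down and in place. Green (335,209) is still up, nothing else has moved, and the arm is clear.

```bash
python3 -c "from station import *;print(finish_job())"
```

```text
the job is handed in; nothing more can be done
None
```

I pressed blue, then red, then yellow, and the last camera check showed all three down, green up and nothing else moved; the job is handed in, but no verdict came back.

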